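# Slide the shade carrier home under the reader head

### The arm

A 6-joint arm with a two-finger parallel gripper is mounted at the origin on the work surface. World frame = base frame: x ahead of the robot, y to its left, z up, the work surface at z = 0. Lengths are in m, angles in rad, forces in N, time in s.
With the tool pointing down it reaches from about 0.225 to 0.875 m from the base axis. Payload 3.4 kg.
Tool frame: the origin (TCP) lies between the finger pads; the fingertips stand 8 mm ahead of it and the grasp point (between the pads) lies 11 mm behind it; z points along the fingers, y is the line along which they close (so a half turn about z gives the same grasp; the last joint's range is limited). The gripper opens to 85 mm and grips with 20 to 120 N. Pads are 22 mm wide; open, the fingers measure 114 mm over their backs; the gripper's body (76 mm by 85 mm) begins 54 mm behind the grasp point. The pads swing forward as they close: fully open they stand 13 mm farther back than shut.
Start: joints at [1.167, 0.276, 1.505, -0, 1.361, -0.121], TCP at [0.16, 0.552, 0.239] pointing down, gripper open.
Joint ranges: [-2.89, 2.89], [-0.75, 2.08], [0.22, 2.7], [-1.18, 4.32], [0.11, 2.71], [-2.7, 2.7]. Speed limits (rad/s): [2.57, 2.57, 3.14, 3.14, 3.14, 3.14].

### API

Orientations are given as a unit quaternion [w, x, y, z].
In Python, from rig import manip gives the robot as it stands.
- The arm moves only by the tool move_arm, never from a script. Its argument "deltas" is a list that holds one entry, the list of rows, each a list of 5 numbers: the shift along the tool's x, y, z normalised to -1 to 1, where 1 is 80 cm, then the turn about the tool's z normalised to -1 to 1, where 1 is 120 degrees, then the closure, from -1 (fully open) to 1 (shut). In form: [[[tx, ty, tz, twist, grip], ...]]. A call has 1 to 12 rows; each row is the pose to reach, as a shift and turn from the pose commanded when the call began, along the tool's axes at that moment; what a row does not reach only later rows make up. A row lasts 1/10 s, in which the tool goes at most 50 mm and 8.59 degrees, less where a joint would pass 70% of its speed; a pose out of reach is approached as far as the arm can. A call with a number of a shift or a turn outside -1 to 1 is refused whole. A call with a gripper value outside its range is refused whole. The fingers move at their own pace and stop on an object; "squeeze" is the grip in N (left out, the last holds). Time passes only in rows, so rows that repeat a pose let the fingers close. It gives the time, the measured TCP pose, the force, the opening and the grip force at its end, in the units of the state.
- manip.get_state(): the state, without advancing time (a new reading comes with each control period).
- manip.get_image(name): name is "scene" or "top"; returns the picture (480x640x3 uint8, red, green, blue); there is no depth.
- manip.camera_params(name): a dict with "fx", "fy", "cx", "cy" (pixels), "R" (3x3) and "t" (3): a world point X has camera coordinates R X + t. Camera axes: x right, y down, z forward; pixel columns grow to the right and rows downward; lengths in m; the calibration is good to about 2 mm. A picture is of the moment at which its call begins. camera_params takes no time and is no camera call.
- manip.sign_off(): hands the job in; it is judged then, once.
The state is a dict: "clock": time; "qpos": joint angles; "qd": joint speeds; "effort": joint torques, N m; "position": TCP position; "ee_rot": TCP orientation; "contact_force": force on the tool from outside, world axes, zero at the start; "moment": the same for the moment, N m; "width": finger opening in m; "gripper_force": force on a finger pad.
Only numpy, scipy, OpenCV 4.12 (cv2) and the standard library are available. Lean on these libraries where they do the work, as an engineer would, in place of code of your own. Each camera call takes 0.05 s, during which the arm holds its last target. There are 200 camera calls.

### The job

Pick up the carrier with the coloured pans by its blue rib, lay it flat on the open apron of the reading station with its pans towards the tunnel, and slowly slide it in under the white reader head until you feel it come up against the sprung stop inside. Lean on it gently for a moment, clearly harder than the drag of sliding but never hard, then let go so that it stays resting against the stop. Do not jam it against the reader head, and leave the other carrier, the lipsticks and the other things alone.

Things in the scene. Friction and masses are not known exactly. Their poses are not given: they have to be found in the camera images.
- station: Fixed reading station: aluminium base plate 340 x 140 x 10 mm. Origin: centre of its underside, on the bench; x runs along the lane, from the open loading apron into the tunnel, y left, z up. The bed the carrier slides on is the plate's top, z = 10 mm. Yellow guide rails 8 mm high close in from 82 mm apart at x = 0 to 63 mm at the tunnel mouth (x = 40 mm).
- apron (a point): Point on the bed, on the lane's centre line, in the middle of the open flat apron (x -170 to 0 mm of the station, two blue lines 90 mm apart). A carrier centred here has its nose 10 mm short of the guide rails.
- tunnel_mouth (a point): Point on the bed, on the centre line, at the mouth of the tunnel, 125 mm beyond the apron point. The tunnel is 63 mm wide, 15 mm high, 100 mm long and closed at its far end.
- hold_down (a point): Underside of a grey spring shoe inside the tunnel, on the centre line, 26 mm past the mouth, 10 mm above the bed. The carrier's nose has to lift it by 2 mm; from then on it presses down with 3 N and drags. The whole sliding drag is then roughly 3 to 10 N, even, and more if the carrier is pressed down. This first rise of force is not the stop.
- stop_zone (a point): Middle of the zone, 78 mm past the mouth, on the centre line, where the carrier's nose first meets the brass spring buffer, out of sight in the tunnel. A screw sets it anew each time, up to 12 mm nearer or farther than this point: it must be felt. The buffer pushes back with 1 N at first, 4 N more per mm, plus 3 N per 10 mm/s, solid after 4 mm (17 N).
- endstop: Aluminium block closing the tunnel's far end, 53 mm high, carrying the hidden spring buffer; origin and axes as station, block at x 140 to 170 mm. Home means: pressed on the buffer with more than 6 N on top of the drag for a third of a second. More than 22 N damages it. When let go, the drag holds the carrier against the buffer.
- reader: White reader head with blue stripe, the tunnel's roof: x 40 to 140 mm of the station, 140 mm wide, underside 25 mm and top 53 mm above the bench (a brass pin in it stands 62 mm high, 64 mm lifted). Origin and axes as station. Delicate: the carrier must not press on it with more than 10 N.
- carrier: The full carrier: aluminium plate 150 x 60 x 12 mm, about 0.3 kg, with eight pans of berry, rose and coral colour, 18 mm across, in its front part. Origin: centre of its underside; x points to its nose (the end with the pans), z up. On its rear part stands a blue rib to grip, 40 mm long (x from -70 to -30 mm), 14 mm wide (y) and, from the plate's top, up to 46 mm above the underside.
- empty_carrier: Bystander: a carrier of the same make with empty dark pans. Same origin and axes. The two carriers lie one on each side of the station, either way.
- tube_a: Bystander: lipstick standing upright, black foot 25 mm across, 75 mm tall, origin at the centre of its underside.
- tube_b: Bystander: lipstick standing upright, black foot 25 mm across, 75 mm tall, origin at the centre of its underside.
- tube_c: Bystander: lipstick standing upright, black foot 25 mm across, 75 mm tall, origin at the centre of its underside.
- tube_d: Bystander: lipstick standing upright, black foot 25 mm across, 75 mm tall, origin at the centre of its underside.
- wrench: Bystander: a wrench, 150 mm long, lying on the bench to the left; origin at its underside.
- jar: Bystander: glass jar with black lid, 56 mm across, 60 mm tall, on the right; origin at the centre of its underside.
Mind the look-alikes: they are no part of the job. What is shaped like the carrier but brown or red is not meant.

How it is judged:
By the outcome, as a careful person would: the job done as asked, in the order asked, and still so for the second after the job is handed in, with the robot touching nothing.
It also fails if it takes over 72 s, if anything falls off the work surface, if the arm or the gripper's body presses on something with over 40 N, if the wrist force passes 120 N, or if a joint passes its speed limit or range.

## Working session

There is one attempt and no reset: what is moved stays moved. The work goes in short steps, Python scripts to look and compute and a tool call to move; the robot and the scene stay as the last step left them, time stands still between calls to the robot, and variables do not carry over. Pictures are saved under pics/ and viewed, at most 10 in all, crops included, and the job is handed in when it is done.

Besides the shell and the picture viewer there is one more tool, called by a JSON object that holds its "api" and its "payload", one argument or row to a line. move_arm: Moves the arm, as the interface text tells. Scaled input: -1 to 1 covers 80 cm each way for a shift and 120 degrees each way for a turn. Its arguments: {"type":"object","properties":{"deltas":{"type":"array","items":{"type":"array","items":{"type":"array","items":{"type":"number","minimum":-1,"maximum":1}}}},"squeeze":{"type":"number"}},"required":["deltas"]}

```bash
mkdir -p pics; python3 - <<'E'
from rig import manip
import cv2
for n in("scene","top"):
    cv2.imwrite(f"pics/{n}0.png",manip.get_image(n)[:,:,::-1]); p=manip.camera_params(n); print(n,p)
s=manip.get_state();print({k:s[k] for k in("clock","position","ee_rot","width","contact_force")})
E
```

```text
scene {'fx': 599.6179417403553, 'fy': 599.6179417403553, 'cx': 322.18495688904, 'cy': 238.67677269737158, 'R': array([[ 0.73883785,  0.67387509, -0.00331452],
       [ 0.47867926, -0.5282741 , -0.70127929],
       [-0.47432562,  0.51654509, -0.71287893]]), 't': array([-0.38434499, -0.22577921,  1.60542885])}
top {'fx': 482.29295998315513, 'fy': 482.29295998315513, 'cx': 324.8573456843353, 'cy': 238.57150980223105, 'R': array([[ 0.02353888, -0.999478  , -0.02212819],
       [-0.99733135, -0.02194671, -0.06963129],
       [ 0.0691093 ,  0.02370818, -0.99732734]]), 't': array([-0.00265767,  0.52086935,  1.2970654 ])}
{'clock': 0.1, 'position': array([0.16026653, 0.55173958, 0.23854547]), 'ee_rot': array([-2.07609434e-04,  1.40933228e-01,  9.90018770e-01, -7.85724320e-04]), 'width': 0.08533476846516758, 'contact_force': array([-1.04605357, -0.48115182, -0.07236352])}
```

View pics/top0.png

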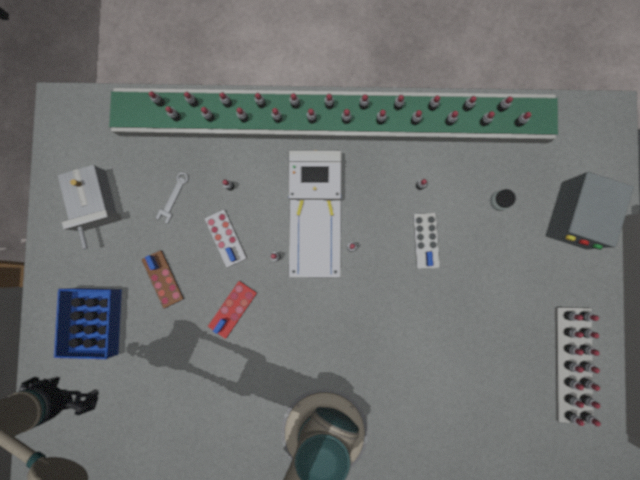

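View pics/scene0.png

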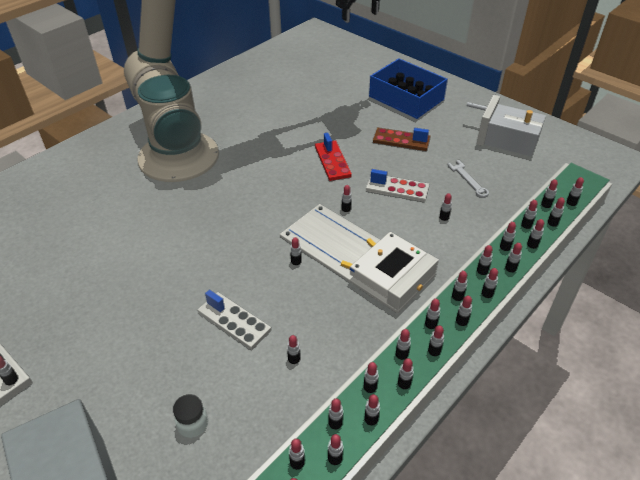

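The top view shows the full carrier at about (225,238), its rib at (232,255), and the station at (315,215) with its lane running up the image. The scene view shows the same layout. I'll enlarge that part.

```bash
python3 - <<'E'
import cv2
a=cv2.imread("pics/top0.png")[145:285,195:355]
cv2.imwrite("pics/topc.png",cv2.resize(a,None,fx=4.2857,fy=4.2857,interpolation=cv2.INTER_CUBIC)[:600,:686])
a=cv2.imread("pics/scene0.png")[160:310,270:450]
cv2.imwrite("pics/scenec.png",cv2.resize(a,None,fx=4,fy=4,interpolation=cv2.INTER_CUBIC))
E
```

```text
(no output)
```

View pics/topc.png

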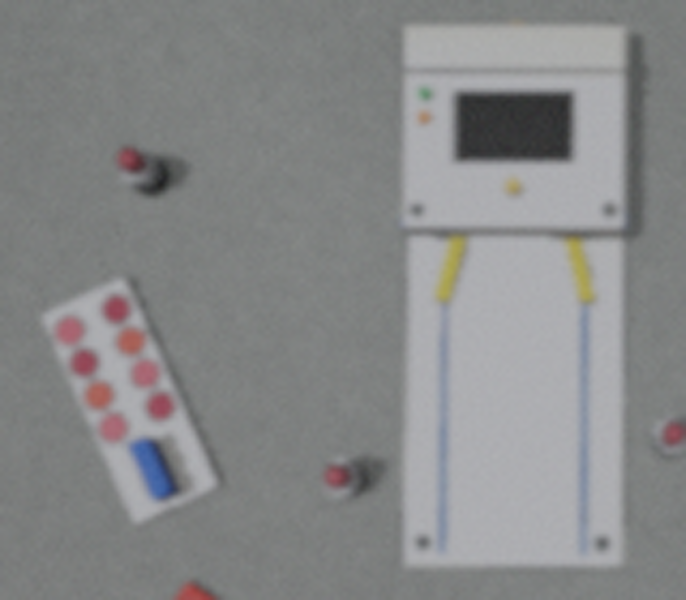

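View pics/scenec.png

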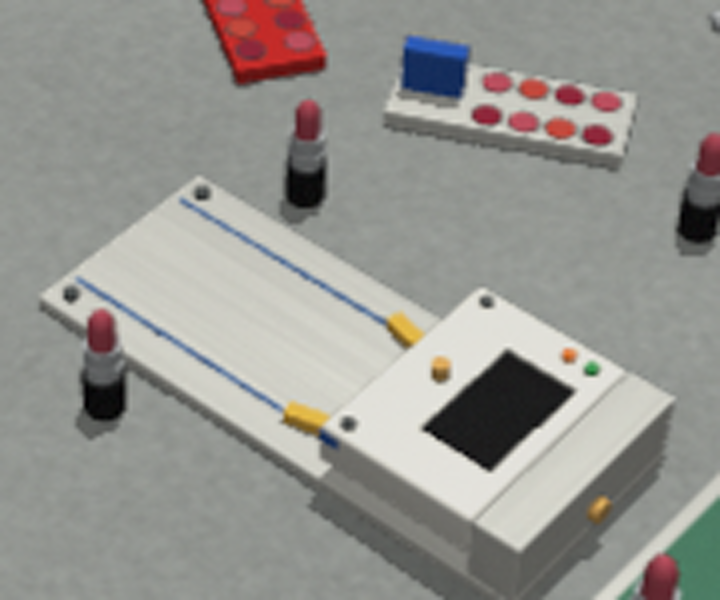

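```bash
cat > h.py <<'E'
from rig import manip
import numpy as np
def ray(n,uv,z):
    p=manip.camera_params(n);R=p["R"];c=-R.T@p["t"]
    d=R.T@np.array([(uv[0]-p["cx"])/p["fx"],(uv[1]-p["cy"])/p["fy"],1]);return c+d*(z-c[2])/d[2]
def top(c,z): return ray("top",(194.62+c[0]/4.2857,144.62+c[1]/4.2857),z)
def sc(c,z): return ray("scene",(269.62+c[0]/4,159.62+c[1]/4),z)
E
python3 - <<'E'
from h import *
np.set_printoptions(precision=4,suppress=True)
P=lambda f,z,*a:[print(f.__name__,x,f(x,z)[:2]) for x in a]
print("carrier NL NR RR RL"); P(top,.012,(42,315),(125,279),(217,485),(137,521)); P(sc,.012,(636,94),(619,158),(386,118),(400,72))
print("rib top"); P(top,.046,(139,441),(158,498)); P(sc,.046,(404,38),(469,47))
print("station RL RR"); P(top,.01,(404,566),(624,566)); P(sc,.01,(200,178),(42,297))
print("lines"); P(top,.01,(446,303),(442,552),(586,303),(583,552));P(sc,.01,(183,201),(388,323),(78,280),(285,407))
print("reader"); P(top,.053,(403,232),(628,232),(404,25),(627,25)); P(sc,.053,(485,288),(323,432),(673,399),(518,551))
print("tubes top z=.075"); P(top,.075,(338,476),(672,434),(130,158)); P(sc,.0,(305,200),(103,412),(698,238))
E
```

```text
carrier NL NR RR RL
top (42, 315) [0.5705 0.3435]
top (125, 279) [0.595  0.2906]
top (217, 485) [0.4636 0.2264]
top (137, 521) [0.4394 0.2769]
sc (636, 94) [0.5722 0.3383]
sc (619, 158) [0.5994 0.2819]
sc (386, 118) [0.4708 0.2156]
sc (400, 72) [0.4492 0.2559]
rib top
top (139, 441) [0.4891 0.2699]
top (158, 498) [0.4538 0.2566]
sc (404, 38) [0.4549 0.25  ]
sc (469, 47) [0.4901 0.2701]
station RL RR
top (404, 566) [0.4148 0.1053]
top (624, 566) [ 0.4181 -0.0349]
sc (200, 178) [0.4213 0.0993]
sc (42, 297) [ 0.4228 -0.0367]
lines
top (446, 303) [0.584 0.083]
top (442, 552) [0.4243 0.0812]
top (586, 303) [ 0.5859 -0.007 ]
top (583, 552) [ 0.4264 -0.0087]
sc (183, 201) [0.4276 0.0773]
sc (388, 323) [0.5834 0.0807]
sc (78, 280) [ 0.4283 -0.0128]
sc (285, 407) [ 0.5825 -0.0073]
reader
top (403, 232) [0.623  0.1077]
top (628, 232) [ 0.6258 -0.0326]
top (404, 25) [0.7541 0.1109]
top (627, 25) [ 0.7566 -0.0292]
sc (485, 288) [0.631  0.1035]
sc (323, 432) [ 0.6339 -0.0374]
sc (673, 399) [0.7553 0.1041]
sc (518, 551) [ 0.7571 -0.0326]
tubes top z=.075
top (338, 476) [0.4692 0.1408]
top (672, 434) [ 0.4993 -0.0617]
top (130, 158) [0.6622 0.2754]
sc (305, 200) [0.4743 0.1354]
sc (103, 412) [ 0.5044 -0.0709]
sc (698, 238) [0.6692 0.267 ]
```

The carrier's heading is about 26.3° with its rib centre at about (0.472,0.262). The lane's yaw is about 1.1° and its centre line is y≈0.036 at x=0.504. Next I move above the rib.

{"api": "move_arm", "payload": {
  "deltas": [
    [[-0.4772,-0.2371,0.148,-0.354,-1],[-0.4772,-0.2371,0.148,-0.354,-1],[-0.4772,-0.2371,0.148,-0.354,-1],[-0.4772,-0.2371,0.148,-0.354,-1],[-0.4772,-0.2371,0.148,-0.354,-1],[-0.4772,-0.2371,0.148,-0.354,-1],[-0.4772,-0.2371,0.148,-0.354,-1],[-0.4772,-0.2371,0.148,-0.354,-1],[-0.4772,-0.2371,0.148,-0.354,-1],[-0.4772,-0.2371,0.148,-0.354,-1],[-0.4772,-0.2371,0.148,-0.354,-1],[-0.4772,-0.2371,0.148,-0.354,-1]]
  ],
  "squeeze": 60
}}

```text
clock: 1.3
position: [0.4732, 0.264, 0.1208]
ee_rot: [-0.001, -0.227, 0.974, 0.0]
contact_force: [0.3, -0.1, -0.4]
width: 0.0857
gripper_force: 0.0
```

```bash
cat >> h.py <<'E'
from scipy.spatial.transform import Rotation as Ro
def st():
    s=manip.get_state();q=s["ee_rot"];M=Ro.from_quat([*q[1:],q[0]]).as_matrix()
    yaw=np.degrees(np.arctan2(M[1,1],M[0,1]))-90   # heading of rib axis
    print("t %.2f pos %s head %.2f F %s M %s w %.4f g %.1f"%(s["clock"],s["position"].round(4),yaw,s["contact_force"].round(2),s["moment"].round(2),s["width"],s["gripper_force"]));return s,M,yaw
def go(xyz,head):
    s,M,y=st();d=M.T@(np.array(xyz)-s["position"]);print("row",(d/.8).round(4),round(-(head-y)/120,4))
E
python3 - <<'E'
from h import *
import cv2
cv2.imwrite("pics/s1.png",cv2.resize(manip.get_image("scene")[130:250,330:450,::-1],None,fx=5,fy=5,interpolation=2))
go((.474,.263,.028),26.3)
E
```

```text
t 1.35 pos [0.473  0.2645 0.1211] head 26.32 F [0.23 0.29 0.24] M [-0.02  0.03 -0.04] w 0.0853 g 0.0
row [-0.0003 -0.0023  0.1164] 0.0002
```

View pics/s1.png

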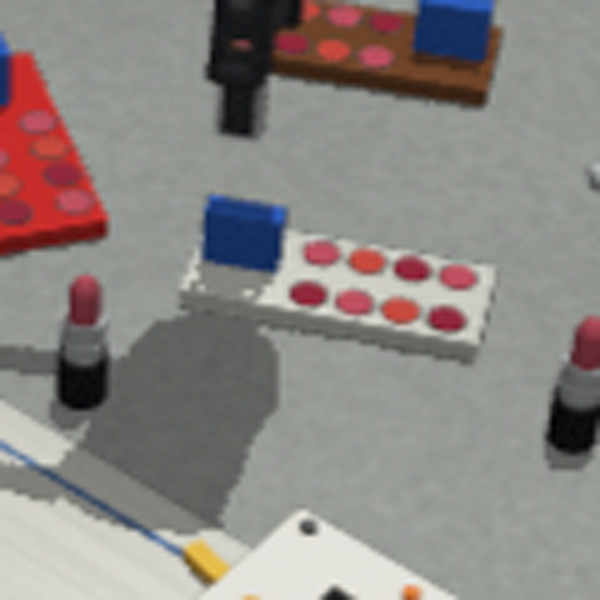

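The picture shows a finger at (240,110) in line with the rib at (245,235), and nothing in the way. I'll descend and close.

{"api": "move_arm", "payload": {
  "deltas": [
    [[0,-0.001,0.04,0,-1],[0,-0.001,0.08,0,-1],[0,-0.001,0.1,0,-1],[0,-0.001,0.1155,0,-1],[0,-0.001,0.1155,0,1],[0,-0.001,0.1155,0,1],[0,-0.001,0.1155,0,1],[0,-0.001,0.1155,0,1],[0,-0.001,0.1155,0,1],[0,-0.001,0.1155,0,1],[0,-0.001,0.1155,0,1],[0,-0.001,0.1155,0,1]]
  ],
  "squeeze": 70
}}

```text
clock: 2.55
position: [0.4751, 0.2632, 0.0296]
ee_rot: [0.001, -0.227, 0.974, 0.0]
contact_force: [-1.7, 0.6, 6.1]
width: 0.0128
gripper_force: 69.9
```

```bash
python3 -c "
from h import *
go((.474,.263,.148),26.3)"
```

```text
t 2.55 pos [0.4751 0.2632 0.0296] head 26.25 F [-1.72  0.65  6.09] M [ 0.13  0.19 -0.01] w 0.0128 g 69.9
row [ 0.0011  0.0004 -0.148 ] -0.0004
```

{"api": "move_arm", "payload": {
  "deltas": [
    [[0,0,-0.02,0,1],[0,0,-0.05,0,1],[0,0,-0.09,0,1],[0,0,-0.13,0,1],[0,0,-0.15,0,1],[0,0,-0.15,0,1],[0,0,-0.15,0,1]]
  ]
}}

```text
clock: 3.25
position: [0.4736, 0.2623, 0.1476]
ee_rot: [-0.001, -0.227, 0.974, -0.0]
contact_force: [-0.2, -0.4, -4.3]
width: 0.0126
gripper_force: 68.7
```

```bash
python3 - <<'E'
from h import *
import cv2
im=manip.get_image("scene");cv2.imwrite("pics/s2.png",cv2.resize(im[80:240,300:460,::-1],None,fx=3.7,fy=3.7,interpolation=2))
# rib centre at -48 => tool at apron x .504-.048
go((.456,.0350,.148),1.1)
E
```

```text
t 3.30 pos [0.4732 0.2621 0.1469] head 26.27 F [-0.64 -0.19 -3.72] M [-0.09  0.14 -0.01] w 0.0127 g 68.7
row [ 0.1449 -0.2451 -0.0009] 0.2097
```

View pics/s2.png

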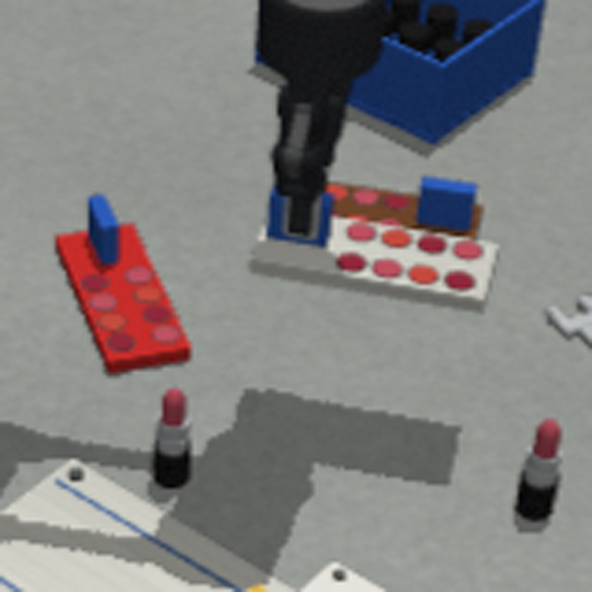

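The carrier hangs level from the rib, pans facing forward, well above the lipsticks. I'll carry it over the apron.

{"api": "move_arm", "payload": {
  "deltas": [
    [[0.02,-0.035,0,0.03,1],[0.05,-0.085,0,0.08,1],[0.08,-0.135,0,0.13,1],[0.11,-0.185,0,0.17,1],[0.13,-0.225,0,0.2,1],[0.1445,-0.245,0,0.21,1],[0.1445,-0.245,0,0.21,1],[0.1445,-0.245,0,0.21,1],[0.1445,-0.245,0,0.21,1]]
  ]
}}

```text
clock: 4.2
position: [0.4572, 0.0367, 0.1477]
ee_rot: [-0.001, -0.01, 1.0, 0.0]
contact_force: [-0.4, -0.2, -3.0]
width: 0.0127
gripper_force: 69.0
```

```bash
python3 - <<'E'
from h import *
go((.456,.035,.05),1.1)
E
```

```text
t 4.20 pos [0.4572 0.0367 0.1477] head 1.12 F [-0.35 -0.15 -2.95] M [-0.03  0.13  0.01] w 0.0127 g 69.0
row [ 0.0014 -0.0022  0.1221] 0.0001
```

{"api": "move_arm", "payload": {
  "deltas": [
    [[0,-0.001,0.03,0,1],[0,-0.001,0.06,0,1],[0,-0.001,0.09,0,1],[0,-0.001,0.11,0,1],[0,-0.001,0.124,0,1],[0,-0.001,0.124,0,1],[0,-0.001,0.124,0,1]]
  ]
}}

```text
clock: 4.9
position: [0.4578, 0.0359, 0.0492]
ee_rot: [-0.0, -0.01, 1.0, 0.0]
contact_force: [0.4, -0.6, -3.4]
width: 0.0126
gripper_force: 69.0
```

```bash
python3 - <<'E'
from h import *
import cv2
st()
cv2.imwrite("pics/t3.png",cv2.resize(manip.get_image("top")[180:280,270:370,::-1],None,fx=6,fy=6,interpolation=2))
st()
E
```

```text
t 4.90 pos [0.4578 0.0359 0.0492] head 1.17 F [ 0.37 -0.64 -3.44] M [0.01 0.1  0.02] w 0.0126 g 69.0
t 4.95 pos [0.4583 0.0357 0.0497] head 1.15 F [ 0.18 -0.53 -3.59] M [ 0.03  0.12 -0.01] w 0.0129 g 69.0
```

View pics/t3.png

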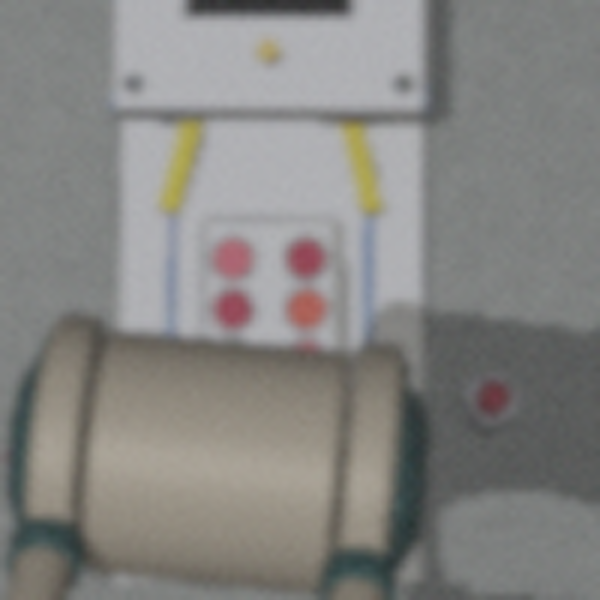

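The top view shows the pans at (233,259) and (306,259) between blue lines at columns 172 and 369, with the nose at row 216. I'll work out the lateral offset.

```bash
python3 - <<'E'
from h import *
np.set_printoptions(precision=4,suppress=True)
f=lambda c,z:ray("top",(269.58+c[0]/6,179.58+c[1]/6),z)[:2]
for a,b,z in[((233,259),(306,258),.031),((232,309),(306,309),.031),((204,217),(341,217),.031),((174,230),(370,230),.01),((172,320),(368,320),.01),((166,209),(375,209),.016),((190,124),(352,124),.016),((114,110),(427,110),.053)]:
    p,q=f(a,z),f(b,z);print(a,p,q,"mid",(p+q)/2,"head",np.degrees(np.arctan2(-(q-p)[0]*-1,-(q-p)[1])))
E
```

```text
(233, 259) [0.5619 0.0544] [0.563  0.0215] mid [0.5625 0.038 ] head 2.006512671604348
(232, 309) [0.5392 0.0543] [0.5399 0.0209] mid [0.5396 0.0376] head 1.2408038811435982
(204, 217) [0.5807 0.0681] [0.582  0.0061] mid [0.5813 0.0371] head 1.2001209310635177
(174, 230) [0.5768 0.0831] [ 0.5787 -0.0068] mid [0.5778 0.0382] head 1.2058805906770218
(172, 320) [0.5353 0.0829] [ 0.5373 -0.0069] mid [0.5363 0.038 ] head 1.245656056970592
(166, 209) [0.5857 0.0866] [ 0.5877 -0.009 ] mid [0.5867 0.0388] head 1.196574724497146
(190, 124) [0.6251 0.0767] [0.6266 0.0024] mid [0.6259 0.0395] head 1.1588113424321367
(114, 110) [0.6252 0.108 ] [ 0.628  -0.0315] mid [0.6266 0.0383] head 1.1525765617231567
```

{"api": "move_arm", "payload": {
  "deltas": [
    [[0,0.0006,0.004,0,1],[0,0.0006,0.007,0,1],[0,0.0006,0.0095,0,1],[0,0.0006,0.0105,0,1],[0,0.0006,0.0105,0,1]]
  ]
}}

```text
clock: 5.45
position: [0.4575, 0.0355, 0.0408]
ee_rot: [-0.0, -0.009, 1.0, 0.0]
contact_force: [-0.2, 0.7, -4.4]
width: 0.0127
gripper_force: 69.0
```

{"api": "move_arm", "payload": {
  "deltas": [
    [[0,0,0.0006,0,1],[0,0,0.0012,0,1],[0,0,0.0012,0,1]]
  ]
}}

```text
clock: 5.75
position: [0.4577, 0.0355, 0.04]
ee_rot: [0.0, -0.009, 1.0, 0.0]
contact_force: [-0.2, -1.0, -3.9]
width: 0.0125
gripper_force: 69.0
```

{"api": "move_arm", "payload": {
  "deltas": [
    [[0,0,0.0006,0,1],[0,0,0.0012,0,1],[0,0,0.0012,0,1]]
  ]
}}

```text
clock: 6.05
position: [0.4576, 0.0355, 0.0395]
ee_rot: [0.0, -0.009, 1.0, -0.0]
contact_force: [-2.7, -0.3, 4.4]
width: 0.0126
gripper_force: 70.2
```

Contact with the bed. I'll open briefly so it settles flat, then regrip.

{"api": "move_arm", "payload": {
  "deltas": [
    [[0,0,0,0,0.4],[0,0,0,0,0.4],[0,0,0,0,0.4],[0,0,0,0,0.4],[0,0,0,0,0.4]]
  ]
}}

```text
clock: 6.55
position: [0.4577, 0.0356, 0.0389]
ee_rot: [0.0, -0.009, 1.0, 0.0]
contact_force: [-0.6, -0.5, -0.3]
width: 0.0257
gripper_force: 0.0
```

{"api": "move_arm", "payload": {
  "deltas": [
    [[0,0,-0.001,0,1],[0,0,-0.001,0,1],[0,0,-0.001,0,1],[0,0,-0.001,0,1],[0,0,-0.001,0,1],[0,0,-0.001,0,1]]
  ],
  "squeeze": 40
}}

```text
clock: 7.15
position: [0.4576, 0.0356, 0.0397]
ee_rot: [-0.0, -0.009, 1.0, 0.0]
contact_force: [0.2, -1.5, -2.2]
width: 0.0131
gripper_force: 41.4
```

```bash
python3 - <<'E'
from h import *
for i in range(4): manip.get_image("top"); st()
E
```

```text
t 7.20 pos [0.4576 0.0356 0.0397] head 1.07 F [-0.23  0.55 -1.66] M [0.05 0.01 0.02] w 0.0133 g 41.4
t 7.25 pos [0.4576 0.0356 0.0397] head 1.07 F [-0.41 -0.26 -2.8 ] M [ 0.03  0.   -0.06] w 0.0138 g 41.4
t 7.30 pos [0.4576 0.0356 0.0397] head 1.07 F [ 0.05 -0.24 -2.13] M [-0.   -0.06  0.  ] w 0.0132 g 41.4
t 7.35 pos [0.4576 0.0356 0.0397] head 1.07 F [ 0.85  0.15 -2.66] M [ 0.01 -0.04  0.  ] w 0.0132 g 41.3
```

{"api": "move_arm", "payload": {
  "deltas": [
    [[-0.002,0,0.0002,0,1],[-0.004,0,0.0002,0,1],[-0.006,0,0.0002,0,1],[-0.008,0,0.0002,0,1],[-0.01,0,0.0002,0,1],[-0.012,0,0.0002,0,1],[-0.014,0,0.0002,0,1],[-0.016,0,0.0002,0,1],[-0.018,0,0.0002,0,1],[-0.02,0,0.0002,0,1],[-0.022,0,0.0002,0,1],[-0.024,0,0.0002,0,1]]
  ]
}}

```text
clock: 8.55
position: [0.476, 0.036, 0.0397]
ee_rot: [-0.001, -0.009, 1.0, 0.0]
contact_force: [-5.6, -0.4, 5.9]
width: 0.0134
gripper_force: 42.2
```

{"api": "move_arm", "payload": {
  "deltas": [
    [[-0.002,0,0,0,1],[-0.004,0,0,0,1],[-0.006,0,0,0,1],[-0.008,0,0,0,1],[-0.01,0,0,0,1],[-0.012,0,0,0,1],[-0.014,0,0,0,1],[-0.016,0,0,0,1],[-0.018,0,0,0,1],[-0.02,0,0,0,1]]
  ]
}}

```text
clock: 9.55
position: [0.4921, 0.0363, 0.0397]
ee_rot: [-0.001, -0.009, 1.0, 0.0]
contact_force: [-4.4, -0.3, 4.9]
width: 0.0133
gripper_force: 42.2
```

```bash
python3 - <<'E'
from h import *
import cv2
st()
cv2.imwrite("pics/t4.png",cv2.resize(manip.get_image("top")[180:260,280:360,::-1],None,fx=7,fy=7,interpolation=2))
st()
E
```

```text
t 9.55 pos [0.4921 0.0363 0.0397] head 1.08 F [-4.36 -0.28  4.94] M [ 0.02  0.69 -0.01] w 0.0133 g 42.2
t 9.60 pos [0.4927 0.0363 0.0397] head 1.08 F [-3.16 -0.39  4.24] M [0.01 0.64 0.03] w 0.0132 g 41.9
```

View pics/t4.png

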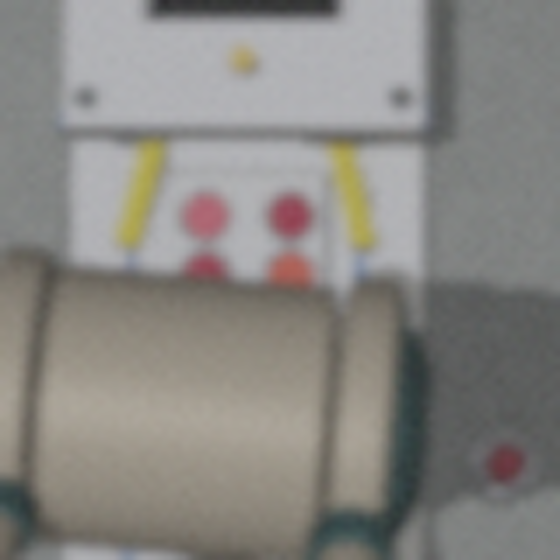

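The pans at (206,215) and (291,215) sit midway between the rails, so the carrier is centred and the nose is about 10 mm from the mouth. I'll ease the down pressure a little and go on.

{"api": "move_arm", "payload": {
  "deltas": [
    [[-0.0015,0,-0.0002,0,1],[-0.003,0,-0.0002,0,1],[-0.0045,0,-0.0002,0,1],[-0.006,0,-0.0002,0,1],[-0.0075,0,-0.0002,0,1],[-0.009,0,-0.0002,0,1],[-0.0105,0,-0.0002,0,1],[-0.012,0,-0.0002,0,1]]
  ]
}}

```text
clock: 10.4
position: [0.5027, 0.0364, 0.0397]
ee_rot: [0.0, -0.009, 1.0, 0.0]
contact_force: [-2.3, 0.0, 0.9]
width: 0.0133
gripper_force: 41.6
```

{"api": "move_arm", "payload": {
  "deltas": [
    [[-0.001,0,0,0,1],[-0.002,0,0,0,1],[-0.003,0,0,0,1],[-0.004,0,0,0,1],[-0.005,0,0,0,1],[-0.006,0,0,0,1]]
  ]
}}

```text
clock: 11.0
position: [0.5075, 0.0365, 0.0397]
ee_rot: [0.0, -0.009, 1.0, 0.0]
contact_force: [-0.5, -0.3, -1.8]
width: 0.0131
gripper_force: 41.4
```

{"api": "move_arm", "payload": {
  "deltas": [
    [[-0.001,0,0,0,1],[-0.002,0,0,0,1],[-0.003,0,0,0,1],[-0.004,0,0,0,1],[-0.005,0,0,0,1],[-0.006,0,0,0,1]]
  ]
}}

```text
clock: 11.6
position: [0.5121, 0.0366, 0.0397]
ee_rot: [0.0, -0.009, 1.0, 0.0]
contact_force: [-0.3, 0.3, -1.3]
width: 0.0132
gripper_force: 41.2
```

{"api": "move_arm", "payload": {
  "deltas": [
    [[-0.0015,0,0,0,1],[-0.003,0,0,0,1],[-0.0045,0,0,0,1],[-0.006,0,0,0,1],[-0.0075,0,0,0,1],[-0.009,0,0,0,1],[-0.0105,0,0,0,1],[-0.012,0,0,0,1],[-0.0135,0,0,0,1],[-0.015,0,0,0,1]]
  ]
}}

```text
clock: 12.6
position: [0.523, 0.0368, 0.0397]
ee_rot: [-0.001, -0.009, 1.0, 0.0]
contact_force: [-5.5, 0.5, 0.7]
width: 0.0132
gripper_force: 41.6
```

{"api": "move_arm", "payload": {
  "deltas": [
    [[-0.001,0,0,0,1],[-0.002,0,0,0,1],[-0.003,0,0,0,1],[-0.004,0,0,0,1],[-0.005,0,0,0,1],[-0.006,0,0,0,1]]
  ]
}}

```text
clock: 13.2
position: [0.5234, 0.0369, 0.0397]
ee_rot: [-0.005, -0.01, 1.0, 0.0]
contact_force: [-12.2, -1.5, 9.4]
width: 0.0133
gripper_force: 42.8
```

{"api": "move_arm", "payload": {
  "deltas": [
    [[-0.001,0,0,0,1],[-0.002,0,0,0,1],[-0.003,0,0,0,1],[-0.004,0,0,0,1],[-0.005,0,0,0,1],[-0.006,0,0,0,1]]
  ]
}}

```text
clock: 13.8
position: [0.5303, 0.0372, 0.0397]
ee_rot: [-0.003, -0.01, 1.0, 0.0]
contact_force: [-7.2, -0.1, 4.0]
width: 0.0131
gripper_force: 42.2
```

{"api": "move_arm", "payload": {
  "deltas": [
    [[-0.001,0,0,0,1],[-0.002,0,0,0,1],[-0.003,0,0,0,1],[-0.004,0,0,0,1],[-0.005,0,0,0,1],[-0.006,0,0,0,1]]
  ]
}}

```text
clock: 14.4
position: [0.5351, 0.0373, 0.0397]
ee_rot: [-0.003, -0.01, 1.0, 0.0]
contact_force: [-8.0, -0.7, 3.8]
width: 0.0132
gripper_force: 42.2
```

The nose has passed the spring shoe, and the drag is now about 7 to 8 N. On slowly.

{"api": "move_arm", "payload": {
  "deltas": [
    [[-0.001,0,0,0,1],[-0.002,0,0,0,1],[-0.003,0,0,0,1],[-0.004,0,0,0,1],[-0.005,0,0,0,1],[-0.006,0,0,0,1],[-0.007,0,0,0,1],[-0.008,0,0,0,1],[-0.009,0,0,0,1],[-0.01,0,0,0,1],[-0.011,0,0,0,1],[-0.012,0,0,0,1]]
  ]
}}

```text
clock: 15.6
position: [0.5448, 0.0374, 0.0397]
ee_rot: [-0.003, -0.01, 1.0, 0.0]
contact_force: [-7.6, -1.2, 4.5]
width: 0.0132
gripper_force: 42.2
```

{"api": "move_arm", "payload": {
  "deltas": [
    [[-0.001,0,0,0,1],[-0.002,0,0,0,1],[-0.003,0,0,0,1],[-0.004,0,0,0,1],[-0.005,0,0,0,1],[-0.006,0,0,0,1],[-0.007,0,0,0,1],[-0.008,0,0,0,1],[-0.009,0,0,0,1],[-0.01,0,0,0,1],[-0.011,0,0,0,1],[-0.012,0,0,0,1]]
  ]
}}

```text
clock: 16.8
position: [0.5544, 0.0376, 0.0397]
ee_rot: [-0.003, -0.01, 1.0, 0.0]
contact_force: [-7.7, -0.5, 4.5]
width: 0.0134
gripper_force: 42.1
```

{"api": "move_arm", "payload": {
  "deltas": [
    [[-0.001,0,0,0,1],[-0.002,0,0,0,1],[-0.003,0,0,0,1],[-0.004,0,0,0,1],[-0.005,0,0,0,1],[-0.006,0,0,0,1],[-0.007,0,0,0,1],[-0.008,0,0,0,1]]
  ]
}}

```text
clock: 17.6
position: [0.5609, 0.0377, 0.0397]
ee_rot: [-0.003, -0.01, 1.0, 0.0]
contact_force: [-7.2, -0.6, 3.7]
width: 0.0133
gripper_force: 42.1
```

{"api": "move_arm", "payload": {
  "deltas": [
    [[-0.0007,0,0,0,1],[-0.0014,0,0,0,1],[-0.0021,0,0,0,1],[-0.0028,0,0,0,1],[-0.0035,0,0,0,1],[-0.0042,0,0,0,1],[-0.0049,0,0,0,1]]
  ]
}}

```text
clock: 18.3
position: [0.5648, 0.0378, 0.0397]
ee_rot: [-0.003, -0.01, 1.0, 0.0]
contact_force: [-7.8, 0.3, 4.9]
width: 0.0131
gripper_force: 42.1
```

{"api": "move_arm", "payload": {
  "deltas": [
    [[-0.0007,0,0,0,1],[-0.0014,0,0,0,1],[-0.0021,0,0,0,1],[-0.0028,0,0,0,1],[-0.0035,0,0,0,1],[-0.0042,0,0,0,1],[-0.0049,0,0,0,1]]
  ]
}}

```text
clock: 19.0
position: [0.5687, 0.0379, 0.0397]
ee_rot: [-0.003, -0.01, 1.0, 0.0]
contact_force: [-7.6, -0.4, 4.2]
width: 0.0135
gripper_force: 42.1
```

{"api": "move_arm", "payload": {
  "deltas": [
    [[-0.0007,0,0,0,1],[-0.0014,0,0,0,1],[-0.0021,0,0,0,1],[-0.0028,0,0,0,1],[-0.0035,0,0,0,1],[-0.0042,0,0,0,1],[-0.0049,0,0,0,1]]
  ]
}}

```text
clock: 19.7
position: [0.5726, 0.038, 0.0397]
ee_rot: [-0.003, -0.01, 1.0, 0.0]
contact_force: [-7.7, 0.4, 4.1]
width: 0.0136
gripper_force: 42.1
```

{"api": "move_arm", "payload": {
  "deltas": [
    [[-0.0007,0,0,0,1],[-0.0014,0,0,0,1],[-0.0021,0,0,0,1],[-0.0028,0,0,0,1],[-0.0035,0,0,0,1],[-0.0042,0,0,0,1],[-0.0049,0,0,0,1]]
  ]
}}

```text
clock: 20.4
position: [0.5765, 0.038, 0.0397]
ee_rot: [-0.003, -0.01, 1.0, 0.0]
contact_force: [-7.1, -0.3, 4.8]
width: 0.0131
gripper_force: 42.1
```

{"api": "move_arm", "payload": {
  "deltas": [
    [[-0.0007,0,0,0,1],[-0.0014,0,0,0,1],[-0.0021,0,0,0,1],[-0.0028,0,0,0,1],[-0.0035,0,0,0,1],[-0.0042,0,0,0,1],[-0.0049,0,0,0,1]]
  ]
}}

```text
clock: 21.1
position: [0.5805, 0.0381, 0.0397]
ee_rot: [-0.003, -0.01, 1.0, 0.0]
contact_force: [-7.8, 0.1, 4.4]
width: 0.0133
gripper_force: 42.1
```

{"api": "move_arm", "payload": {
  "deltas": [
    [[-0.0007,0,0,0,1],[-0.0014,0,0,0,1],[-0.0021,0,0,0,1],[-0.0028,0,0,0,1],[-0.0035,0,0,0,1],[-0.0042,0,0,0,1],[-0.0049,0,0,0,1]]
  ]
}}

```text
clock: 21.8
position: [0.5825, 0.0381, 0.0397]
ee_rot: [-0.005, -0.01, 1.0, 0.0]
contact_force: [-11.9, 0.0, 8.9]
width: 0.0137
gripper_force: 42.5
```

The force rise and the lag mean the stop has been met at about x=0.581. I'll lean a little harder and hold.

{"api": "move_arm", "payload": {
  "deltas": [
    [[-0.0007,0,0,0,1],[-0.0014,0,0,0,1],[-0.0021,0,0,0,1],[-0.0028,0,0,0,1],[-0.0034,0,0,0,1],[-0.0034,0,0,0,1],[-0.0034,0,0,0,1]]
  ]
}}

```text
clock: 22.5
position: [0.5831, 0.0382, 0.0397]
ee_rot: [-0.007, -0.01, 1.0, 0.0]
contact_force: [-15.2, -2.0, 9.2]
width: 0.0129
gripper_force: 43.0
```

{"api": "move_arm", "payload": {
  "deltas": [
    [[-0.0007,0,0,0,1],[-0.0014,0,0,0,1],[-0.0021,0,0,0,1],[-0.0021,0,0,0,1],[-0.0021,0,0,0,1],[-0.0021,0,0,0,1],[-0.0021,0,0,0,1],[-0.0021,0,0,0,1]]
  ]
}}

```text
clock: 23.3
position: [0.5834, 0.0382, 0.0397]
ee_rot: [-0.008, -0.01, 1.0, 0.0]
contact_force: [-17.8, -0.9, 11.4]
width: 0.0135
gripper_force: 43.3
```

```bash
python3 - <<'E'
from h import *
for i in range(3): st(); manip.get_image("top")
E
```

```text
t 23.30 pos [0.5834 0.0382 0.0397] head 1.11 F [-17.8   -0.85  11.41] M [-0.2   2.36 -0.07] w 0.0135 g 43.3
t 23.35 pos [0.5834 0.0382 0.0396] head 1.12 F [-17.43  -1.    12.69] M [-0.21  2.38 -0.07] w 0.0131 g 43.3
t 23.40 pos [0.5834 0.0382 0.0397] head 1.11 F [-17.33  -1.32  11.79] M [-0.2   2.37 -0.03] w 0.0133 g 43.3
```

The down force has risen to about 12 N, so part of the push is going into extra drag. I'll ease the height slightly and hold the lean.

{"api": "move_arm", "payload": {
  "deltas": [
    [[0,0,-0.0001,0,1],[0,0,-0.0002,0,1],[0,0,-0.00025,0,1],[0,0,-0.00025,0,1],[0,0,-0.00025,0,1],[0,0,-0.00025,0,1],[0,0,-0.00025,0,1]]
  ]
}}

```text
clock: 24.15
position: [0.5834, 0.0382, 0.0396]
ee_rot: [-0.008, -0.01, 1.0, 0.0]
contact_force: [-16.3, -1.9, 11.0]
width: 0.013
gripper_force: 43.2
```

{"api": "move_arm", "payload": {
  "deltas": [
    [[-0.0004,0,-0.0002,0,1],[-0.0008,0,-0.0004,0,1],[-0.001,0,-0.0006,0,1],[-0.001,0,-0.0006,0,1],[-0.001,0,-0.0006,0,1],[-0.001,0,-0.0006,0,1],[-0.001,0,-0.0006,0,1]]
  ]
}}

```text
clock: 24.85
position: [0.5838, 0.0382, 0.0396]
ee_rot: [-0.009, -0.01, 1.0, 0.0]
contact_force: [-17.2, -0.8, 8.4]
width: 0.0133
gripper_force: 42.8
```

{"api": "move_arm", "payload": {
  "deltas": [
    [[-0.0004,0,-0.0002,0,1],[-0.0008,0,-0.0004,0,1],[-0.0012,0,-0.0006,0,1],[-0.0015,0,-0.0007,0,1],[-0.0015,0,-0.0007,0,1],[-0.0015,0,-0.0007,0,1],[-0.0015,0,-0.0007,0,1],[-0.0015,0,-0.0007,0,1],[-0.0015,0,-0.0007,0,1]]
  ]
}}

```text
clock: 25.75
position: [0.5842, 0.0383, 0.0397]
ee_rot: [-0.01, -0.01, 1.0, 0.0]
contact_force: [-17.7, -0.7, 6.9]
width: 0.0135
gripper_force: 42.5
```

The buffer load is now about 9 N above the drag, and I've held it. I'll relax most of the push without pulling back, then open.

{"api": "move_arm", "payload": {
  "deltas": [
    [[0.001,0,0.0002,0,1],[0.002,0,0.0004,0,1],[0.003,0,0.0006,0,1],[0.004,0,0.0008,0,1],[0.004,0,0.0008,0,1]]
  ]
}}

```text
clock: 26.25
position: [0.5843, 0.0383, 0.0396]
ee_rot: [-0.006, -0.01, 1.0, 0.0]
contact_force: [-12.2, -0.2, 5.7]
width: 0.0132
gripper_force: 42.3
```

{"api": "move_arm", "payload": {
  "deltas": [
    [[0.001,0,0.0001,0,1],[0.002,0,0.0002,0,1],[0.003,0,0.0003,0,1],[0.004,0,0.0004,0,1],[0.005,0,0.0004,0,1],[0.005,0,0.0004,0,1]]
  ]
}}

```text
clock: 26.85
position: [0.5842, 0.0383, 0.0397]
ee_rot: [-0.003, -0.009, 1.0, 0.0]
contact_force: [-5.6, 0.2, 1.0]
width: 0.0133
gripper_force: 41.7
```

{"api": "move_arm", "payload": {
  "deltas": [
    [[0.001,0,0.0001,0,1],[0.002,0,0.0002,0,1],[0.002,0,0.0002,0,1],[0.002,0,0.0002,0,0.3],[0.002,0,0.0002,0,0.3],[0.002,0,0.0002,0,0.3],[0.002,0,0.0002,0,0.3],[0.002,0,0.0002,0,0.3]]
  ]
}}

```text
clock: 27.65
position: [0.5858, 0.0379, 0.0401]
ee_rot: [0.001, -0.009, 1.0, -0.0]
contact_force: [0.7, 0.2, 0.1]
width: 0.0294
gripper_force: 0.0
```

```bash
python3 -c "
from h import *
st()"
```

```text
t 27.65 pos [0.5858 0.0379 0.0401] head 1.07 F [0.68 0.18 0.12] M [-0.    0.02 -0.02] w 0.0294 g 0.0
```

Free. I'll go straight up, then back out of the camera's view.

{"api": "move_arm", "payload": {
  "deltas": [
    [[0,0,-0.01,0,0.3],[0,0,-0.03,0,0.3],[0,0,-0.06,0,0.3],[0,0,-0.11,0,0.3],[0,0,-0.16,0,0.3],[0,0,-0.2,0,0.3],[0.06,0.05,-0.2,0,0.3],[0.1,0.11,-0.2,0,0.3],[0.14,0.17,-0.2,0,0.3],[0.14,0.23,-0.2,0,0.3],[0.14,0.28,-0.2,0,0.3],[0.14,0.28,-0.2,0,0.3]]
  ]
}}

```text
clock: 28.85
position: [0.468, 0.2642, 0.2009]
ee_rot: [0.001, -0.012, 1.0, 0.002]
contact_force: [0.8, -0.9, 0.1]
width: 0.0299
gripper_force: 0.0
```

```bash
python3 - <<'E'
from h import *
import cv2
st()
a=manip.get_image("top")[150:290,200:370,::-1];b=manip.get_image("scene")[160:300,270:440,::-1]
cv2.imwrite("pics/f.png",cv2.resize(np.vstack([a,b]),None,fx=2.1,fy=2.1,interpolation=2))
E
```

```text
t 28.85 pos [0.468  0.2642 0.2009] head 1.33 F [ 0.75 -0.85  0.06] M [-0.04  0.    0.04] w 0.0299 g 0.0
```

View pics/f.png

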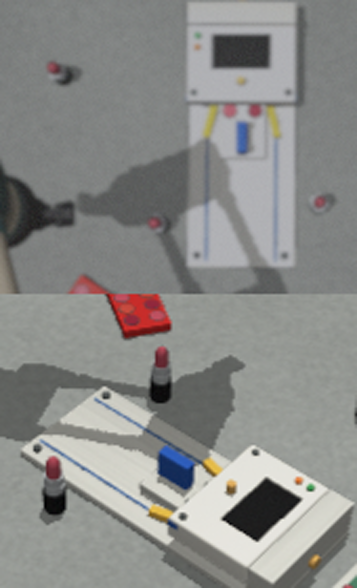

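The carrier sits straight in the tunnel with its rib at (243,137), and the lipsticks are where they were. Handing in.

```bash
python3 -c "
from rig import manip
print(manip.sign_off())"
```

```text
the job is handed in; nothing more can be done
None
```

The carrier with the coloured pans was slid in under the reader head, leaned on the sprung stop with an estimated 9 N above the drag, and released resting there; the job is handed in at about 29 s, with no verdict returned.

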